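# Unlatch the guard gate and lock the slip pot's collar

### The job

The clay workshop's slip pressure pot was left unlocked behind its guard. Lift the red-tabbed latch bar out of its catch, swing the yellow gate wide open (about a right angle) and leave it open, then turn the orange collar clockwise by its black handle until its white pointer lines up with the red mark on the lid, no further, and let go. Leave the clay figure, the tool cup and the water bottle standing where they are.

Things in the scene. Friction and masses are not known exactly. Their poses are not given: they have to be found in the camera images.
- press: the fixed pot unit: plywood deck (x -170..170, y -185..125, 20 mm thick), aluminium pot, orange lock collar 156 mm across (top at 144 mm), fixed white lid 104 mm across inside it (top at 152, brass stub to 164). Origin: on the pot's axis at table height, z up. The gate is on the +y side (closed plane y = 92) and opens towards +y. A grey guard rail (top at 125) runs along x = 130 from the catch post
- gate_hinge (a point): point on the gate's upright hinge axis (press frame x = -145, y = 92 mm), 145 mm above the table, the height of the gate's top; the hinge post reaches 152 mm
- gate (a joint): angle of the yellow barred gate (245 mm wide, 14 thick, 35 to 145 above the table), rad: 0 closed (along press +x from the hinge), grows as its free end swings towards press +y (counter-clockwise from above), stop at 1.75. Light friction (about 1 N at the latch tab); stays where it is left. Held shut while the latch bar lies in the catch
- latch (a joint): angle of the steel gravity latch bar, rad: 0 level in its catch, grows as its free end rises, stop at 0.7; falls back when let go. Bar 195 mm long, 12 wide, 18 high, about 160 g, above the gate's top rail in line with the gate (top at 175), turning about a level pin on the gate. Its free end lies between two lips on the catch post (tops at 178 mm), and clears them above about 0.13 rad
- latch_pivot (a point): the pin on which the latch bar turns: 110 mm from the gate's hinge axis along the gate, 170 mm above the table; the two grey cheeks beside it are 25 mm apart overall
- latch_tab (a point): middle of the red thumb tab on the latch bar: upright, 34 mm long along the gate, 14 thick across it, 36 high, top 210 mm above the table with the latch down. 85 mm beyond the pin towards the free end and 22 mm above it (195 mm from the gate's hinge axis). Free on both sides: can be pinched from above across the gate
- collar (a joint): angle of the orange lock collar, rad: 0 unlocked stop, grows clockwise seen from above; 1.60 is locked (white pointer in line with the red mark); it can overrun the mark, to a stop at 2.0. Friction about 0.5 N m (4 to 5 N at the handle); stays where it is left. With the gate shut the handle runs into the gate at about 0.9 and cannot reach the mark
- collar_axis (a point): centre of the collar (its upright axis, the pot's axis), 145 mm above the table
- collar_handle (a point): grip point on the collar's black upright handle post: 22 mm diameter, its top 202 mm above the table; this point is 22 mm below the top, on the post's axis, 115 mm from the collar's axis. The handle turns with the collar, on the opposite side from the white pointer
- collar_pointer (a point): outer end of the white pointer stripe (26 x 10 mm) on the collar's top, 77 mm from the collar's axis
- lock_mark (a point): outer end of the red mark stripe (26 x 10 mm) on the fixed lid, 50 mm from the collar's axis: locked when the pointer lies on the same radius
- figure: small grey clay figure on a 50 mm plywood foot, 104 mm high, loose, on the deck behind the pot (press -y side); origin under its foot. To be left alone
- tool_cup: blue ceramic cup full of modelling tools, 56 mm across, 75 mm high with sticks to 130 mm, loose, on the deck behind the pot (press -y side); origin under its base. To be left alone
- bottle: clear water bottle with a blue cap, 64 mm across, 190 mm high, loose, on the table to the robot's left; origin under its base. To be left alone

How it is judged:
On the way, in this order (a step that is already met when the one before it is completed fails the run):
1. the latch bar is lifted clear of its catch while the gate is still shut (value of joint latch above 0.12 rad and value of joint gate below 0.1 rad), for 0.1 s.
2. the gate is swung wide open, past 1.05 rad (value of joint gate above 1.05 rad), for 0.2 s.
3. the collar is turned to its mark, within 0.09 rad (value of joint collar between 1.51 and 1.69 rad), for 0.3 s.
At the end, for the whole second after the job is handed in: The collar stands at its locked mark (1.60 rad, within 0.09 rad either way), the gate stands open past 1.05 rad, and both are at rest (all of step 3 and value of joint gate above 1.05 rad and velocity of joint collar between -0.05 and 0.05 rad/s and velocity of joint gate between -0.05 and 0.05 rad/s); the robot touches nothing.
It fails at once if the clay figure is tipped by more than 0.5 rad or shifted by more than 40 mm (angle between figure's own z axis and vertical above 0.5 rad or distance of figure from where it was at the start of the episode above 0.04 m).
It fails at once if the tool cup is tipped by more than 0.5 rad or shifted by more than 40 mm (angle between tool_cup's own z axis and vertical above 0.5 rad or distance of tool_cup from where it was at the start of the episode above 0.04 m).
It fails at once if the water bottle is tipped by more than 0.5 rad or shifted by more than 40 mm (angle between bottle's own z axis and vertical above 0.5 rad or distance of bottle from where it was at the start of the episode above 0.04 m).
It fails at once if the collar is turned well past its mark, beyond 1.85 rad (value of joint collar above 1.85 rad).
It also fails if it takes over 58 s, if anything falls off the work surface, if the arm or the gripper's body presses on something with over 40 N, if the wrist force passes 120 N, or if a joint passes its speed limit or range.

### The arm

A 6-joint arm with a two-finger parallel gripper is mounted at the origin on the work surface. World frame = base frame: x ahead of the robot, y to its left, z up, the work surface at z = 0. Lengths are in m, angles in rad, forces in N, time in s.
With the tool pointing down it reaches from about 0.35 to 0.775 m from the base axis. Payload 5.5 kg.
Tool frame: the origin (TCP) lies on the centre line of the jaws, within the pads' length; the fingertips stand 11 mm ahead of it and the grasp point (between the pads) lies 8 mm behind it (env.tip_extent is the distance from the TCP to the fingertips, in m); z points along the fingers, y is the line along which they close (so a half turn about z gives the same grasp; the last joint's range is limited). The gripper opens to 85 mm and grips with 20 to 120 N. Pads are 22 mm wide; open, the fingers measure 114 mm over their backs; the gripper's body (76 mm by 85 mm) begins 54 mm behind the grasp point. The pads swing forward as they close: fully open they stand 13 mm farther back than shut.
Start: joints at [-1.252, 0.313, 0.046, 1.304, 0, 1.431], TCP at [0.255, -0.516, 0.242] pointing down, gripper open.
Joint ranges: [-2.76, 2.76], [-0.86, 1.69], [-1.03, 1.26], [-2.2, 2.34], [-1.47, 1.5], [-3.14, 3.14]. Speed limits (rad/s): [2.57, 2.57, 3.14, 3.14, 3.14, 3.14].

### API

Orientations are given as a unit quaternion [w, x, y, z].
In Python, from workcell import env gives the robot as it stands.
- The arm moves only by the shell command python3 -m jog 'ROWS' [FORCE]. ROWS is JSON, a list of rows, each a list of 5 numbers: the gripper's target within -1 to 1 (shut at 1, half-way at 0, fully open at -1), then the shift along the tool's x, y, z in m, then the turn about the tool's z in degrees. In form: [[fingers, tx, ty, tz, turn], ...]. A call has 1 to 5 rows; each row shifts and turns the commanded pose from where the row before left it, along the tool's axes as they then stand; what a row does not reach is not made up. A row lasts 1/12 s, in which the tool goes at most 41.7 mm and 7.16 degrees, less where a joint would pass 70% of its speed; a pose out of reach is approached as far as the arm can. A call is refused whole if a number of a shift passes 0.0417 or a number of a turn 7.16, either way. A call with a gripper value outside its range is refused whole. The fingers move at their own pace and stop on an object; FORCE is the grip in N (left out, the last holds). Time passes only in rows, so rows that do not move let the fingers close. It gives the time, the measured TCP pose, the force, the opening and the grip force at its end, in the units of the state.
- env.get_state(): the state, without advancing time (a new reading comes with each control period).
- env.read_camera(name): name is "side" or "top"; returns a dict with "img" (480x640x3 uint8, red, green, blue), "fov_y" (degrees; the focal length in pixels is half the picture's height over the tangent of half this angle, whatever the lens; pixels are square), "cx", "cy" (the principal point, pixels), "D" ([k1, k2, p1, p2, k3] as OpenCV has them; the pictures are not rectified), "T" (4x4, takes a point from camera to world coordinates). Camera axes: x right, y up, looking along -z (the intrinsics and any distortion apply to the point x, -y, -z); pixel columns grow to the right and rows downward; lengths in m; the calibration is good to about 2 mm. A picture is of the moment at which its call begins. There is no depth.
- env.hand_in(): hands the job in; it is judged then, once.
The state is a dict: "clock": time; "joint_pos": joint angles; "qvel": joint speeds; "tau": joint torques, N m; "tcp_pos": TCP position; "orientation": TCP orientation; "wrist_force": force on the tool from outside, world axes, zero at the start; "ft_torque": the same for the moment, N m; "finger_gap": finger opening in m; "grip_force": force on a finger pad.
Only numpy, scipy, OpenCV 4.12 (cv2) and the standard library are available. Lean on these libraries where they do the work, as an engineer would, in place of code of your own. Each camera call takes 0.05 s, during which the arm holds its last target. There are 200 camera calls.

## Working session

There is one attempt and no reset: what is moved stays moved. The work goes in short steps, Python scripts to look and compute and a shell command to move; the robot and the scene stay as the last step left them, time stands still between calls to the robot, and variables do not carry over. Pictures are saved under pics/ and viewed, at most 10 in all, crops included, and the job is handed in when it is done.

```bash
mkdir -p pics; ls
python3 - <<'E'
from workcell import env
import cv2,numpy as np
for n in("side","top"):
    c=env.read_camera(n); cv2.imwrite(f"pics/{n}0.png",c["img"][:,:,::-1]); print(n,c["fov_y"],c["cx"],c["cy"],c["D"],np.round(c["T"],3).tolist())
print(env.get_state(), env.tip_extent)
E
```

```text
pics
side 57.49615557633139 323.38148355047514 242.68021537939265 [0.01026028 0.         0.         0.         0.        ] [[0.995, 0.074, -0.06, 0.491], [-0.096, 0.766, -0.636, -0.498], [-0.001, 0.639, 0.77, 0.84], [0.0, 0.0, 0.0, 1.0]]
top 42.85949591647939 328.68029050574563 240.68706965802545 [-0.0330641  0.         0.         0.         0.       ] [[-0.016, 0.988, -0.152, 0.363], [-1.0, -0.015, 0.008, 0.105], [0.005, 0.152, 0.988, 1.405], [0.0, 0.0, 0.0, 1.0]]
{'clock': 0.1, 'joint_pos': array([-1.25160667e+00,  3.13914311e-01,  4.51164673e-02,  1.30360780e+00,
        3.85419237e-05,  1.43122291e+00]), 'qvel': array([-0.00081359, -0.00070961,  0.0035783 , -0.00171744,  0.00109729,
        0.0002544 ]), 'tau': array([ 2.00823830e-03, -4.81728637e+01,  2.99241596e+01,  1.28092009e-02,
       -1.95586049e-04, -1.14633188e-06]), 'tcp_pos': array([ 0.25451232, -0.51512804,  0.24151405]), 'orientation': array([-8.03142583e-04,  9.73806892e-01,  2.27375217e-01, -5.29743366e-05]), 'wrist_force': array([-0.89251366, -0.61331726, -0.09461974]), 'ft_torque': array([ 0.00061748,  0.01304241, -0.04648458]), 'grip_force': 0.0, 'finger_gap': 0.08530950264924486} 0.011
```

View pics/side0.png

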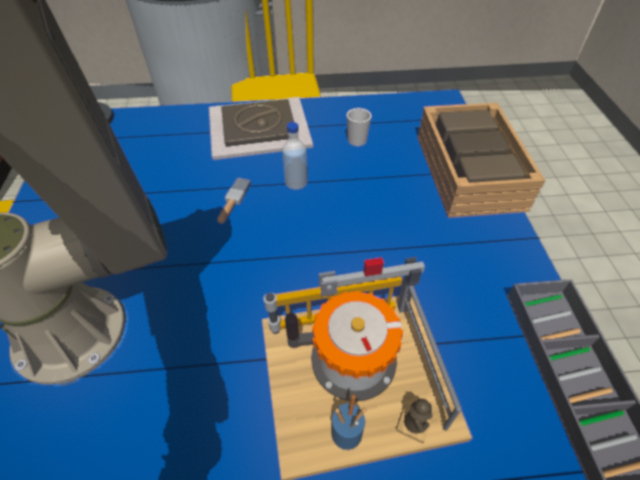

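View pics/top0.png

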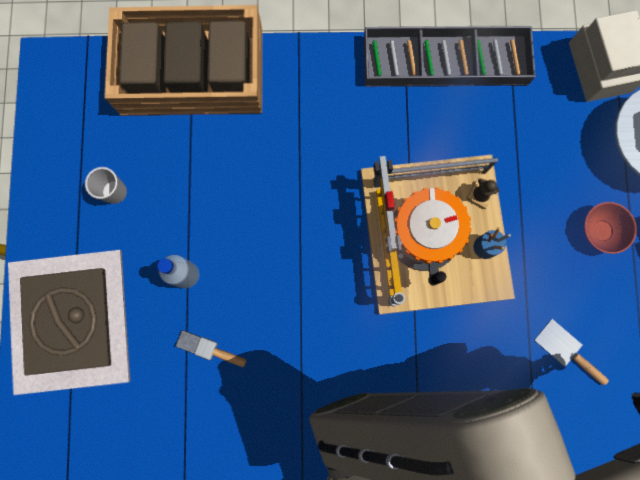

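The side view shows the press at about (265–470, 260–475), with the red tab near (373,267), the lid centre near (358,325) and the black handle near (293,330). In the top view the tab is near (390,200), the lid centre (434,223) and the handle (438,277). The bottle is far off at (180,270). I'll enlarge both to read them more closely.

Run:
```python
import cv2
a=cv2.imread("pics/side0.png")[250:400,255:455]; cv2.imwrite("pics/s1.png",cv2.resize(a,None,fx=4,fy=4,interpolation=cv2.INTER_CUBIC))
a=cv2.imread("pics/top0.png")[145:320,350:530]; cv2.imwrite("pics/t1.png",cv2.resize(a,(600*180//175,600),interpolation=cv2.INTER_CUBIC))
```

```text
(no output)
```

View pics/s1.png

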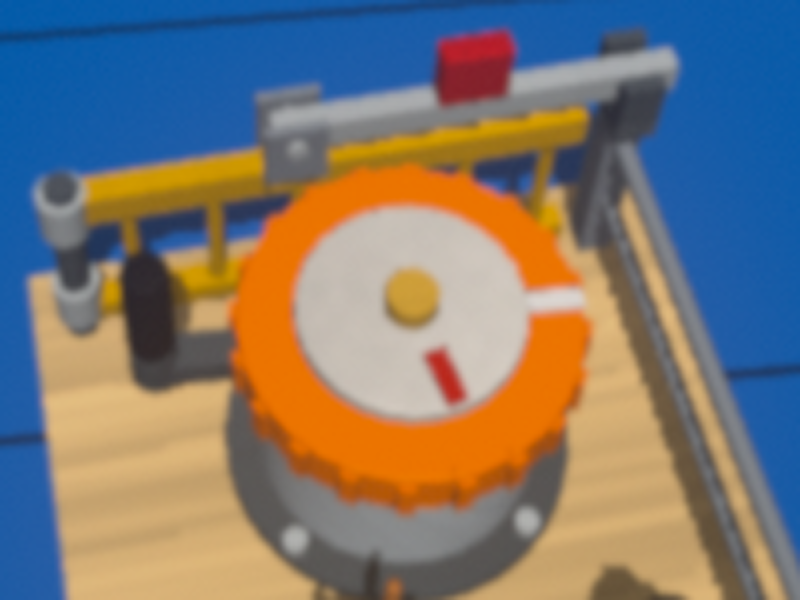

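View pics/t1.png

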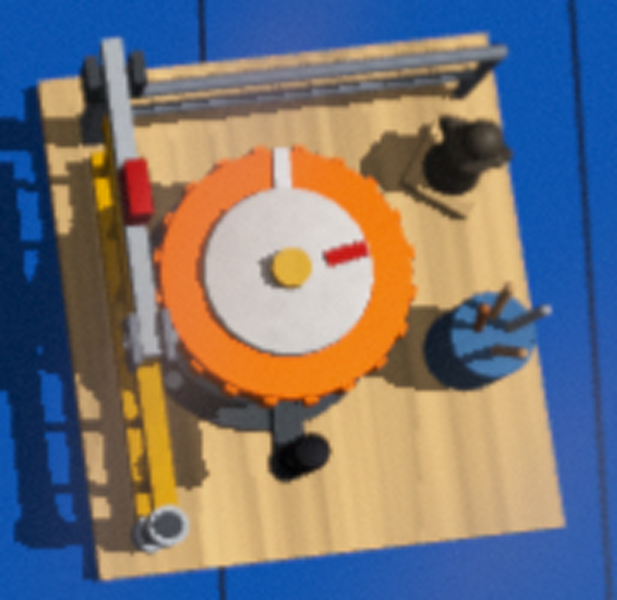

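Readings from the crops, as (side crop ×4) / (top crop ×3.43):
- Tab centre: (476,68) / (138,191)
- Brass stub: (413,294) / (292,267)
- Handle top: (147,264) / (315,453)
- Hinge post top: (60,187) / (168,523)
- Pointer end: (584,299) / (282,150)
- Mark end: (460,402) / (368,249)

```bash
cat > h.py <<'E'
from workcell import env
import cv2,numpy as np
def cam(n):
    c=env.read_camera(n); f=240/np.tan(np.radians(c["fov_y"]/2))
    c["K"]=np.array([[f,0,c["cx"]],[0,f,c["cy"]],[0,0,1.]]); return c
def ray(c,p):
    u=cv2.undistortPoints(np.array([[p]],float),c["K"],np.array(c["D"]))[0,0]
    T=np.array(c["T"]); return T[:3,3],T[:3,:3]@np.array([u[0],-u[1],-1])
def tri(cs,ps):
    A=[];b=[]
    for c,p in zip(cs,ps):
        o,d=ray(c,p); d=d/np.linalg.norm(d); M=np.eye(3)-np.outer(d,d); A.append(M); b.append(M@o)
    x,r,_,_=np.linalg.lstsq(np.vstack(A),np.hstack(b),rcond=None); return x,np.sqrt(r.sum())
def atz(c,p,z):
    o,d=ray(c,p); return o+d*(z-o[2])/d[2]
def proj(c,P):
    T=np.array(c["T"]); q=T[:3,:3].T@(np.array(P)-T[:3,3]); q=q*[1,-1,-1]
    return cv2.projectPoints(q[None],np.zeros(3),np.zeros(3),c["K"],np.array(c["D"]))[0][0,0]
E
python3 - <<'E'
from h import *
S,T=cam("side"),cam("top")
P={"tab":((476,68),(138,191),.192),"stub":((413,294),(292,267),.164),"handle":((147,264),(315,453),.202),"hinge":((60,187),(168,523),.152),"ptr":((584,299),(282,150),.144),"mark":((460,402),(368,249),.152)}
np.set_printoptions(precision=4,suppress=True)
for k,(s,t,z) in P.items():
    s=np.array(s)/4+[255,250]-.375; t=np.array(t)/3.4286+[350,145]-.35
    x,r=tri((S,T),(s,t)); print(k,x,round(r,4),z,atz(S,s,z)[:2],atz(T,t,z)[:2])
E
```

```text
tab [ 0.6293 -0.0295  0.1931] 0.0011 0.192 [ 0.6287 -0.0289] [ 0.6304 -0.0297]
stub [ 0.5881 -0.1249  0.1608] 0.0013 0.164 [ 0.5867 -0.1268] [ 0.5884 -0.1243]
handle [ 0.4727 -0.1252  0.2055] 0.0009 0.202 [ 0.4732 -0.123 ] [ 0.4724 -0.1259]
hinge [ 0.435  -0.0465  0.1486] 0.0023 0.152 [ 0.4337 -0.049 ] [ 0.4365 -0.0458]
ptr [ 0.6656 -0.1251  0.1431] 0.0003 0.144 [ 0.6652 -0.1256] [ 0.6656 -0.1249]
mark [ 0.6008 -0.1734  0.1524] 0.0003 0.152 [ 0.6007 -0.1732] [ 0.6011 -0.1735]
```

The measurements agree with the given geometry: hinge to tab is 195 mm, the press is turned about +5°, and the mark is 75.4° clockwise from the pointer. I'll turn the tool by −158.7° so its closing axis lies across the gate (well inside the J6 range), then travel to above the tab.

```bash
python3 -m jog '[[-1,0,0,-0.01,-7.15],[-1,0,0,-0.01,-7.15],[-1,0,0,0,-7.15],[-1,0,0,0,-7.15],[-1,0,0,0,-7.15]]' 40
for i in 1 2 3; do python3 -m jog '[[-1,0,0,0,-7.15],[-1,0,0,0,-7.15],[-1,0,0,0,-7.15],[-1,0,0,0,-7.15],[-1,0,0,0,-7.15]]' >/dev/null; done
python3 -m jog '[[-1,0,0,0,-7.15],[-1,0,0,0,-7.15],[-1,0,0,0,-1.4],[-1,0,0,0,0]]'
python3 - <<'E'
from workcell import env
s=env.get_state(); print(s["orientation"],s["joint_pos"])
E
```

```text
clock: 0.62
tcp_pos: [0.2547, -0.5156, 0.2624]
orientation: [0.0, 0.855, 0.518, -0.0]
wrist_force: [-0.2, -0.1, -0.8]
finger_gap: 0.0859
grip_force: 0.0
clock: 2.2
tcp_pos: [0.2546, -0.5155, 0.2621]
orientation: [-0.0, -0.043, 0.999, 0.0]
wrist_force: [-0.7, 0.3, 0.7]
finger_gap: 0.0854
grip_force: 0.0
[-4.31682112e-05 -4.25933704e-02  9.99092478e-01  1.49945842e-04] [-1.25159312e+00  3.09106311e-01  8.86002621e-02  1.35060235e+00
 -1.15932228e-06 -1.33680564e+00]
```

```bash
for i in 1 2 3; do python3 -m jog '[[-1,-0.0277,0.0301,0,0],[-1,-0.0277,0.0301,0,0],[-1,-0.0277,0.0301,0,0],[-1,-0.0277,0.0301,0,0],[-1,-0.0277,0.0301,0,0]]'; done
python3 -m jog '[[-1,0,0,0,0],[-1,0,0,0,0],[-1,0,0,0,0]]'
cat >> h.py <<'E'
from scipy.spatial.transform import Rotation as Ro
def tool(target):
    "shift to a world TCP target in tool axes, and tool yaw (deg)"
    s=env.get_state(); q=s["orientation"]; R=Ro.from_quat([q[1],q[2],q[3],q[0]]).as_matrix()
    return np.round(R.T@(np.array(target)-s["tcp_pos"]),4), round(np.degrees(np.arctan2(R[1,0],R[0,0])),2)
E
python3 -c "
from h import *
print(tool([.6293,-.0295,.188]),env.get_state()['wrist_force'])"
```

```text
clock: 2.62
tcp_pos: [0.3802, -0.3521, 0.2623]
orientation: [0.0, -0.041, 0.999, -0.0]
wrist_force: [0.6, -1.7, -0.5]
finger_gap: 0.0852
grip_force: 0.0
clock: 3.03
tcp_pos: [0.5053, -0.1898, 0.2625]
orientation: [0.0, -0.042, 0.999, -0.0]
wrist_force: [1.2, -0.3, 0.7]
finger_gap: 0.085
grip_force: 0.0
clock: 3.45
tcp_pos: [0.6303, -0.0277, 0.2623]
orientation: [0.0, -0.042, 0.999, -0.0]
wrist_force: [0.7, -0.8, 0.0]
finger_gap: 0.085
grip_force: 0.0
clock: 3.7
tcp_pos: [0.6291, -0.0294, 0.2618]
orientation: [-0.001, -0.043, 0.999, -0.0]
wrist_force: [-0.2, -0.4, 0.2]
finger_gap: 0.0852
grip_force: 0.0
(array([-0.0003, -0.0001,  0.0738]), np.float64(-175.06)) [-0.2123209  -0.37154152  0.15382977]
```

Next I descend 73 mm, close on the tab, and check the grip.

```bash
python3 -m jog '[[-1,0,0,0.025,0],[-1,0,0,0.025,0],[-1,0,0,0.012,0],[-1,0,0,0.011,0],[-1,0,0,0,0]]'
python3 -m jog '[[1,0,0,0,0],[1,0,0,0,0],[1,0,0,0,0],[1,0,0,0,0],[1,0,0,0,0]]' 40
python3 -m jog '[[1,0,0,0,0],[1,0,0,0,0],[1,0,0,0,0],[1,0,0,0,0],[1,0,0,0,0]]' 40
```

```text
clock: 4.12
tcp_pos: [0.6274, -0.0309, 0.1871]
orientation: [-0.002, -0.042, 0.999, 0.0]
wrist_force: [-0.1, -0.1, -0.9]
finger_gap: 0.0855
grip_force: 0.0
clock: 4.53
tcp_pos: [0.6298, -0.0298, 0.1902]
orientation: [0.001, -0.043, 0.999, -0.0]
wrist_force: [0.3, -0.2, -0.4]
finger_gap: 0.0255
grip_force: 0.0
clock: 4.95
tcp_pos: [0.6297, -0.0291, 0.1899]
orientation: [0.001, -0.044, 0.999, 0.0]
wrist_force: [-1.0, 3.4, 5.0]
finger_gap: 0.0135
grip_force: 44.5
```

```bash
python3 -m jog '[[1,0.0012,0,-0.0042,0],[1,0.0014,0,-0.0042,0],[1,0.0016,0,-0.004,0],[1,0.0019,0,-0.004,0],[1,0.0033,0,-0.0062,0]]'
python3 -m jog '[[1,0,0,0,0],[1,0,0,0,0],[1,0,0,0,0],[1,0,0,0,0]]'
python3 - <<'E'
from h import *
c=env.read_camera("side")["img"][230:380,255:455,::-1]; cv2.imwrite("pics/s2.png",cv2.resize(c,None,fx=3,fy=3))
E
```

```text
clock: 5.37
tcp_pos: [0.619, -0.0301, 0.2109]
orientation: [-0.001, -0.044, 0.999, 0.0]
wrist_force: [0.5, 4.3, -7.1]
finger_gap: 0.0135
grip_force: 41.8
clock: 5.7
tcp_pos: [0.6185, -0.0302, 0.2118]
orientation: [-0.001, -0.044, 0.999, 0.0]
wrist_force: [-1.5, 5.0, -3.5]
finger_gap: 0.0135
grip_force: 42.4
```

View pics/s2.png

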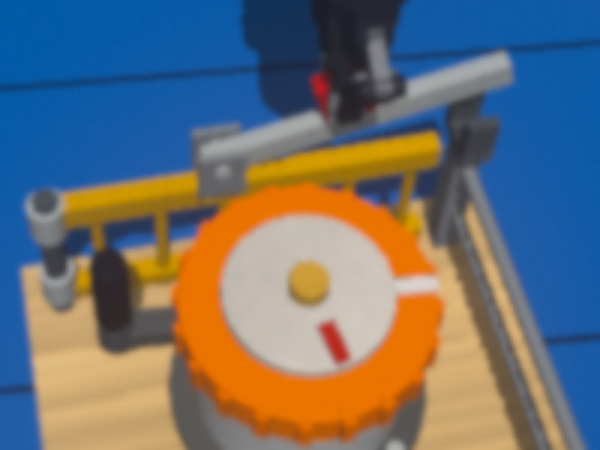

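The picture shows the bar lifted: its free end at (505,65) is well above the catch lips at (475,135), and the gate is still shut. Now I swing it about the hinge (r = 184 mm) in 5° steps.

```bash
python3 -m jog '[[1,0.0002,0.008,0,-2.5],[1,0.0007,0.016,0,-5],[1,0.0007,0.016,0,-5],[1,0.0007,0.016,0,-5],[1,0.0007,0.016,0,-5]]'
python3 -m jog '[[1,0.0007,0.016,0,-5],[1,0.0007,0.016,0,-5],[1,0.0007,0.016,0,-5],[1,0.0007,0.016,0,-5],[1,0.0007,0.016,0,-5]]'
python3 -m jog '[[1,0.0007,0.016,0,-5],[1,0.0007,0.016,0,-5],[1,0.0007,0.016,0,-5],[1,0.0007,0.016,0,-5],[1,0.0007,0.016,0,-5]]'
python3 -m jog '[[1,0.0007,0.016,0,-5],[1,0.0007,0.016,0,-5],[1,0.0002,0.008,0,-2.5],[1,0,0,0,0],[1,0,0,0,0]]'
python3 -c "
from h import *
p=env.get_state()['tcp_pos']-[.435,-.0465,0];print(tool([0,0,0]),np.degrees(np.arctan2(p[1],p[0])),np.hypot(p[0],p[1]))"
```

```text
clock: 6.17
tcp_pos: [0.5986, 0.0373, 0.2117]
orientation: [-0.001, -0.238, 0.971, -0.001]
wrist_force: [-3.6, -0.8, -3.7]
finger_gap: 0.0132
grip_force: 41.9
clock: 6.58
tcp_pos: [0.5476, 0.0983, 0.2118]
orientation: [-0.001, -0.443, 0.897, -0.001]
wrist_force: [-2.6, -0.3, -3.9]
finger_gap: 0.0134
grip_force: 42.0
clock: 7.0
tcp_pos: [0.4755, 0.1321, 0.212]
orientation: [-0.001, -0.626, 0.78, -0.0]
wrist_force: [-1.5, 0.4, -3.2]
finger_gap: 0.0138
grip_force: 42.2
clock: 7.42
tcp_pos: [0.4361, 0.1367, 0.2122]
orientation: [-0.0, -0.706, 0.708, 0.0]
wrist_force: [-4.3, 1.9, -2.5]
finger_gap: 0.0136
grip_force: 42.3
(array([0.1378, 0.4357, 0.2125]), np.float64(-90.15)) 89.64186329569753 0.18318099724378514
```

The gate is at about 85°. Next I lower the bar, release it, rise and look.

```bash
python3 -m jog '[[1,-0.0033,0,0.0062,0],[1,-0.0019,0,0.004,0],[1,-0.0016,0,0.004,0],[1,-0.0014,0,0.0042,0],[1,-0.001,0,0.003,0]]'
python3 -m jog '[[1,0,0,0,0],[-1,0,0,0,0],[-1,0,0,0,0],[-1,0,0,0,0],[-1,0,0,0,0]]'
python3 -m jog '[[-1,0,0,0,0],[-1,0,0,0,0],[-1,0,0,-0.01,0],[-1,0,0,-0.03,0],[-1,0,0,-0.035,0]]'
python3 -m jog '[[-1,0,0,0,0],[-1,0,0,0,0]]'
python3 - <<'E'
from h import *
print(tool([.4727,-.125,.262]),env.get_state()['joint_pos'])
S,T=env.read_camera("side")["img"],env.read_camera("top")["img"]
a=cv2.resize(S[150:450,210:460],(500,600)); b=cv2.resize(T[120:320,290:390],(300,600))
cv2.imwrite("pics/m3.png",np.hstack([a,b])[:,:,::-1])
E
```

```text
clock: 7.83
tcp_pos: [0.4385, 0.1466, 0.1913]
orientation: [0.001, -0.706, 0.708, -0.001]
wrist_force: [-3.2, 4.3, 7.3]
finger_gap: 0.0136
grip_force: 47.0
clock: 8.25
tcp_pos: [0.4378, 0.146, 0.1905]
orientation: [0.0, -0.707, 0.707, -0.001]
wrist_force: [-0.8, 0.5, -0.1]
finger_gap: 0.0614
grip_force: 0.0
clock: 8.67
tcp_pos: [0.4355, 0.146, 0.2651]
orientation: [-0.002, -0.707, 0.707, 0.001]
wrist_force: [1.7, -0.3, 0.6]
finger_gap: 0.0853
grip_force: 0.0
clock: 8.83
tcp_pos: [0.4387, 0.1465, 0.2683]
orientation: [0.002, -0.707, 0.707, -0.002]
wrist_force: [-0.1, 0.0, -0.0]
finger_gap: 0.0854
grip_force: 0.0
(array([ 0.2715, -0.0341,  0.0063]), np.float64(-90.02)) [ 1.48559305e-01  8.33672348e-02 -1.77603050e-01  1.30429315e+00
 -1.84994567e-04 -1.42196625e+00]
```

View pics/m3.png

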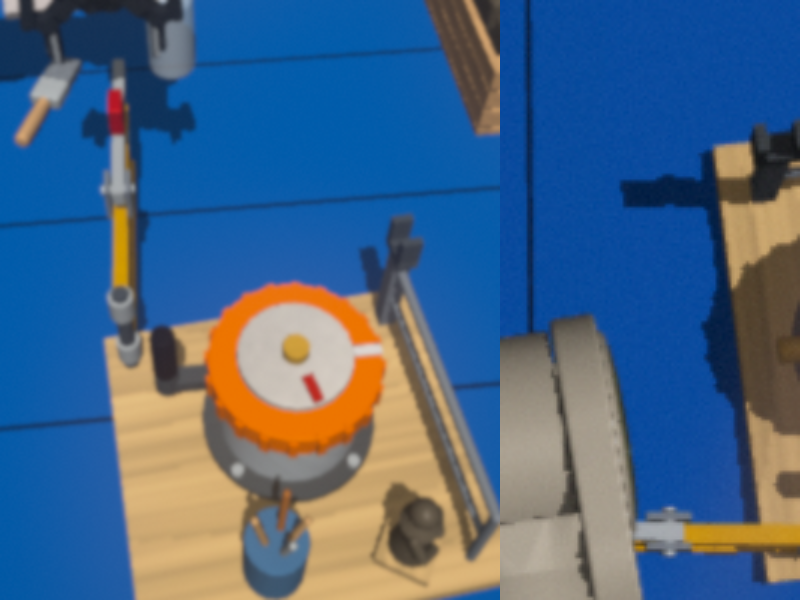

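The side view (left part) shows the gate open at about a right angle, seen edge-on at x≈120. The bar is back down, the tab is at (116,110), and the figure and cup are untouched. Next I move to above the handle and turn the tool so it closes tangentially.

```bash
python3 -m jog '[[-1,0.0388,-0.0049,0,0],[-1,0.0388,-0.0049,0,0],[-1,0.0388,-0.0049,0,0],[-1,0.0388,-0.0049,0,0],[-1,0.0388,-0.0049,0,0]]'
python3 -m jog '[[-1,0.0388,-0.0049,0,0],[-1,0.0388,-0.0049,0,0],[-1,0,0,0,7],[-1,0,0,0,7],[-1,0,0,0,7]]'
python3 -m jog '[[-1,0,0,0,7],[-1,0,0,0,7],[-1,0,0,0,7],[-1,0,0,0,7],[-1,0,0,0,7]]'
python3 -m jog '[[-1,0,0,0,7],[-1,0,0,0,7],[-1,0,0,0,7],[-1,0,0,0,7],[-1,0,0,0,6]]'
python3 -m jog '[[-1,0,0,0,0],[-1,0,0,0,0]]'
python3 -c "
from h import *
print(tool([.4728,-.125,.174]),env.get_state()['joint_pos'])"
```

```text
clock: 9.35
tcp_pos: [0.4606, -0.0491, 0.2643]
orientation: [0.001, 0.707, -0.707, -0.001]
wrist_force: [-0.0, -0.1, 0.0]
finger_gap: 0.0856
grip_force: 0.0
clock: 9.77
tcp_pos: [0.4704, -0.1262, 0.2638]
orientation: [-0.001, -0.563, 0.827, 0.001]
wrist_force: [-0.1, -0.1, -0.2]
finger_gap: 0.0856
grip_force: 0.0
clock: 10.18
tcp_pos: [0.4705, -0.125, 0.264]
orientation: [-0.001, -0.289, 0.957, 0.001]
wrist_force: [0.0, -0.7, -0.6]
finger_gap: 0.0858
grip_force: 0.0
clock: 10.6
tcp_pos: [0.4705, -0.125, 0.264]
orientation: [-0.001, 0.003, 1.0, 0.001]
wrist_force: [0.6, 0.3, 0.2]
finger_gap: 0.0855
grip_force: 0.0
clock: 10.77
tcp_pos: [0.4707, -0.1251, 0.2644]
orientation: [-0.001, -0.001, 1.0, 0.0]
wrist_force: [0.1, -0.3, 0.5]
finger_gap: 0.0858
grip_force: 0.0
(array([-0.0023, -0.    ,  0.0904]), np.float64(-179.84)) [-4.24630852e-01  1.38255939e-01 -1.24414250e-01  1.31029497e+00
 -8.73403773e-05 -4.27350316e-01]
```

```bash
python3 -m jog '[[-1,-0.0023,0,0.025,0],[-1,0,0,0.025,0],[-1,0,0,0.025,0],[-1,0,0,0.009,0],[-1,0,0,0.006,0]]'
python3 -m jog '[[1,0,0,0,0],[1,0,0,0,0],[1,0,0,0,0],[1,0,0,0,0],[1,0,0,0,0]]' 50
python3 -m jog '[[1,0,0,0,0],[1,0,0,0,0],[1,0,0,0,0],[1,0,0,0,0]]' 50
python3 -c "
from h import *
p=env.get_state()['tcp_pos'];print(tool([.4728,-.125,.174]))"
```

```text
clock: 11.18
tcp_pos: [0.4723, -0.1248, 0.1737]
orientation: [-0.002, -0.001, 1.0, 0.001]
wrist_force: [-0.2, 0.2, -0.2]
finger_gap: 0.0853
grip_force: 0.0
clock: 11.6
tcp_pos: [0.4743, -0.1256, 0.1765]
orientation: [0.001, 0.0, 1.0, -0.0]
wrist_force: [0.2, -0.3, 0.1]
finger_gap: 0.0252
grip_force: 0.0
clock: 11.93
tcp_pos: [0.4742, -0.1257, 0.1766]
orientation: [0.001, 0.0, 1.0, -0.001]
wrist_force: [-0.3, -0.6, 5.3]
finger_gap: 0.0208
grip_force: 48.7
(array([0.0014, 0.0007, 0.0026]), np.float64(179.99))
```

The handle is gripped at a 21 mm gap. I turn it 70° clockwise first, then measure what is left.

```bash
python3 -m jog '[[1,-0.0001,0.005,0,2.5],[1,-0.0004,0.01,0,5],[1,-0.0004,0.01,0,5],[1,-0.0004,0.01,0,5],[1,-0.0004,0.01,0,5]]'
python3 -m jog '[[1,-0.0004,0.01,0,5],[1,-0.0004,0.01,0,5],[1,-0.0004,0.01,0,5],[1,-0.0004,0.01,0,5],[1,-0.0004,0.01,0,5]]'
python3 -m jog '[[1,-0.0004,0.01,0,5],[1,-0.0004,0.01,0,5],[1,-0.0004,0.01,0,5],[1,-0.0004,0.01,0,5],[1,-0.0001,0.005,0,2.5]]'
python3 -m jog '[[1,0,0,0,0],[1,0,0,0,0],[1,0,0,0,0]]'
python3 - <<'E'
from h import *
p=env.get_state()['tcp_pos']-[.588,-.125,0];print(tool([0,0,0])[1],np.degrees(np.arctan2(p[1],p[0])),np.hypot(p[0],p[1]))
S,T=env.read_camera("side")["img"],env.read_camera("top")["img"]
cv2.imwrite("pics/s4.png",cv2.resize(S[250:400,270:455],(740,600),interpolation=cv2.INTER_CUBIC)[:,:,::-1])
E
```

```text
clock: 12.35
tcp_pos: [0.4828, -0.0822, 0.1766]
orientation: [0.001, 0.198, 0.98, -0.001]
wrist_force: [-0.4, -4.8, 3.8]
finger_gap: 0.0209
grip_force: 48.7
clock: 12.77
tcp_pos: [0.5113, -0.0416, 0.1766]
orientation: [0.001, 0.405, 0.914, -0.001]
wrist_force: [-1.0, -5.9, 4.8]
finger_gap: 0.0211
grip_force: 48.7
clock: 13.18
tcp_pos: [0.5496, -0.0186, 0.1766]
orientation: [0.002, 0.576, 0.818, -0.001]
wrist_force: [-2.7, -6.2, 6.7]
finger_gap: 0.0208
grip_force: 49.0
clock: 13.43
tcp_pos: [0.5502, -0.0184, 0.1766]
orientation: [0.002, 0.574, 0.819, -0.0]
wrist_force: [2.5, -4.9, 5.6]
finger_gap: 0.0206
grip_force: 48.9
109.92 109.51310706970158 0.11307266625971864
```

View pics/s4.png

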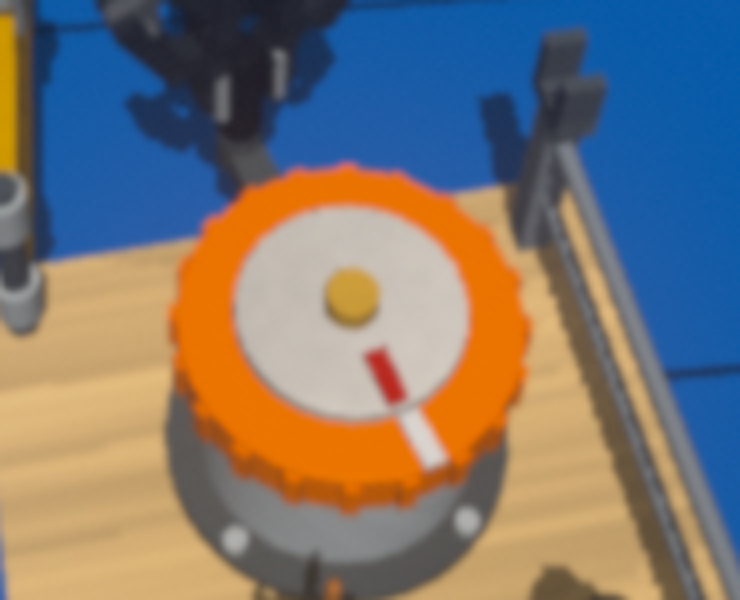

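The red mark runs from about (374,350) to (399,402) and the pointer from (408,409) to (435,467), so they are nearly in line. I'll compute the remainder.

Run:
```python
from h import *
S=cam("side")
A=lambda p,z:atz(S,np.array(p)/4+[270,250]-.375,z)
c=A((352,293),.164)
for n,p,z in(("mo",(398,403),.152),("mi",(375,350),.152),("po",(435,467),.144),("pi",(408,409),.144)):
    d=A(p,z)[:2]-c[:2]; d2=A(p,z)[:2]-[.5877,-.1253]; print(n,np.hypot(*d),np.degrees(np.arctan2(d[1],d[0])),np.degrees(np.arctan2(d2[1],d2[0])))
a=A((398,403),.152)-A((375,350),.152);b=A((435,467),.144)-A((408,409),.144)
print(np.degrees(np.arctan2(a[1],a[0])),np.degrees(np.arctan2(b[1],b[0])))
```

```text
mo 0.04919160967987519 -74.1634436656647 -75.97662101564822
mi 0.02316875195882675 -71.0112133523911 -74.88934308260296
po 0.07781313094264442 -70.95903887109469 -72.13078983648414
pi 0.05022284752635634 -68.39694006183817 -70.22919743407702
-76.96252903495807 -75.60263465765343
```

About 4–5° remains. I turn it 4.5° more, then release, rise and check.

```bash
python3 -m jog '[[1,-0.0001,0.0045,0,2.25],[1,-0.0001,0.0045,0,2.25],[1,0,0,0,0],[1,0,0,0,0],[1,0,0,0,0]]'
python3 - <<'E'
from h import *
p=env.get_state()['tcp_pos']-[.588,-.125,0];print(np.degrees(np.arctan2(p[1],p[0])))
S=env.read_camera("side")["img"]
cv2.imwrite("pics/s5.png",cv2.resize(S[300:375,335:410],(600,600),interpolation=cv2.INTER_CUBIC)[:,:,::-1])
E
```

```text
clock: 14.0
tcp_pos: [0.5581, -0.016, 0.1766]
orientation: [0.002, 0.606, 0.796, -0.001]
wrist_force: [-0.1, -5.5, 5.9]
finger_gap: 0.0207
grip_force: 49.2
105.3624315969634
```

View pics/s5.png

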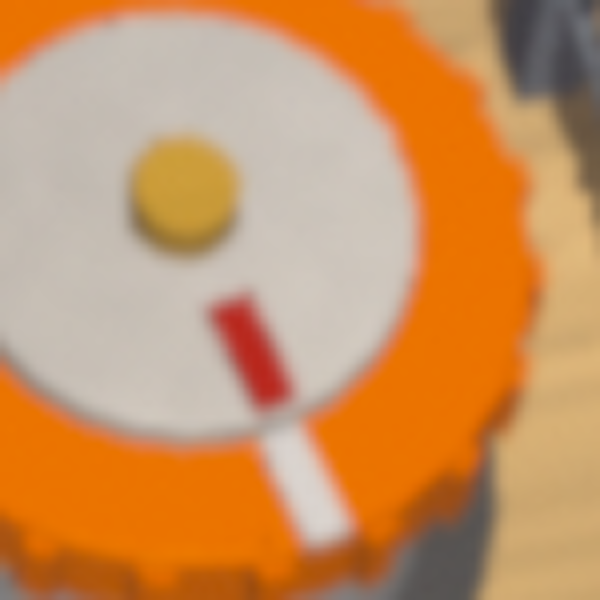

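The red mark now runs from (231,303) to (274,403) and the pointer from (283,429) to (330,540).

Run:
```python
from h import *
S=cam("side")
A=lambda p,z:atz(S,np.array(p)/8+[335,300]-.44,z)
c=A((186,181),.164); print(c)
for n,p,z in(("mo",(274,403),.152),("mi",(231,303),.152),("po",(330,540),.144),("pi",(283,429),.144)):
    d=A(p,z)[:2]-c[:2]; d2=A(p,z)[:2]-[.5877,-.1253]; print(n,np.degrees(np.arctan2(d[1],d[0])),np.degrees(np.arctan2(d2[1],d2[0])))
a=A((274,403),.152)-A((231,303),.152);b=A((330,540),.144)-A((283,429),.144)
print(np.degrees(np.arctan2(a[1],a[0])),np.degrees(np.arctan2(b[1],b[0])))
```

```text
[ 0.58684708 -0.12491855  0.164     ]
mo -75.33712632602783 -76.19224284962094
mi -73.54927444649975 -75.22804434010743
po -74.91454019216232 -75.4481973388529
pi -73.65029943818934 -74.43956214353409
-77.14245650631825 -77.4384615240289
```

The pointer is within about 1° of the mark. I release and rise.

```bash
python3 -m jog '[[-1,0,0,0,0],[-1,0,0,0,0],[-1,0,0,0,0],[-1,0,0,0,0],[-1,0,0,0,0]]'
python3 -m jog '[[-1,0,0,0,0],[-1,0,0,-0.01,0],[-1,0,0,-0.03,0],[-1,0,0,-0.03,0],[-1,0,0,-0.02,0]]'
python3 -m jog '[[-1,0,0,0,0],[-1,0,0,0,0],[-1,0,0,0,0],[-1,0,0,0,0],[-1,0,0,0,0]]'
python3 - <<'E'
from h import *
S=env.read_camera("side")["img"]
a=cv2.resize(S[300:375,335:410],(400,400),interpolation=cv2.INTER_CUBIC); b=cv2.resize(S[100:450,220:460],(274,400))
cv2.imwrite("pics/s6.png",np.hstack([a,b])[:,:,::-1])
E
```

```text
clock: 14.52
tcp_pos: [0.557, -0.0142, 0.175]
orientation: [-0.0, 0.605, 0.796, -0.0]
wrist_force: [-0.2, 0.1, 1.0]
finger_gap: 0.0795
grip_force: 0.0
clock: 14.93
tcp_pos: [0.5578, -0.0146, 0.2688]
orientation: [0.001, 0.605, 0.796, 0.001]
wrist_force: [0.7, -0.3, 0.7]
finger_gap: 0.0857
grip_force: 0.0
clock: 15.35
tcp_pos: [0.5566, -0.0144, 0.2642]
orientation: [-0.001, 0.605, 0.796, -0.001]
wrist_force: [-0.5, 0.9, -0.2]
finger_gap: 0.0857
grip_force: 0.0
```

View pics/s6.png

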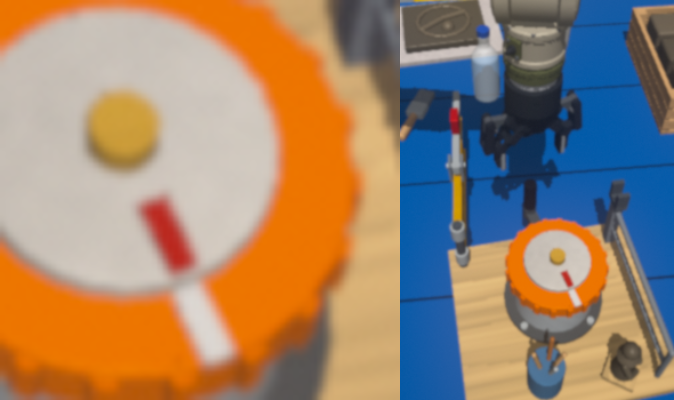

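The pointer still lines up with the mark, from (155,205) through (182,268) to (218,360). The gate is open, the gripper is clear, and the figure, cup and bottle are standing. I'm handing in.

```bash
python3 -c "
from workcell import env
print(env.hand_in())"
```

```text
the job is handed in; nothing more can be done
None
```

I handed the job in at about 15 s with the latch lifted out, the gate open at about 85°, the collar's pointer within about 1° of the red mark, the gripper clear, and the figure, cup and bottle still standing; no verdict was returned.

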